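# Hook a dropped flange washer out from behind a sander guard

### The arm

A 6-joint arm with a two-finger parallel gripper is mounted at the origin on the work surface. World frame = base frame: x ahead of the robot, y to its left, z up, the work surface at z = 0. Lengths are in m, angles in degrees, forces in N, time in s.
With the tool pointing down it reaches from about 0.35 to 0.875 m from the base axis. Payload 4.2 kg.
Tool frame: the origin (TCP) lies on the centre line of the jaws, within the pads' length; the fingertips stand 11 mm ahead of it and the grasp point (between the pads) lies 8 mm behind it; z points along the fingers, y is the line along which they close (so a half turn about z gives the same grasp; the last joint's range is limited). The gripper opens to 87 mm and grips with 3 to 60 N. Pads are 19 mm wide; open, the fingers measure 117 mm over their backs; the gripper's body (75 mm by 190 mm) begins 51 mm behind the grasp point.
Start: joints at [79.905, 22.042, 0.453, 0, -68.411, -14.817], TCP at [0.263, 0.567, 0.195] pointing down, gripper open.
Joint ranges: [-179.83, 179.83], [-69.29, 118.12], [-61.27, 80.66], [-181.25, 117.63], [-171.15, -9.14], [-177.46, 177.46]. Speed limits (degrees/s): [159.86, 159.86, 180, 180, 180, 180].

### API

Orientations are given as a 3x3 rotation matrix whose columns are the frame's x, y, z axes.
In Python, from station import r gives the robot as it stands.
- The arm moves only by the tool servo_tool, never from a script. Its argument "commands" is a list that holds one entry, the list of rows, each a list of 7 numbers: the closure, from 0 (fully open) to 1 (shut), then the shift along the tool's x, y, z in mm, then the turn, a rotation vector about the tool's x, y, z in rad. In form: [[[claw, x, y, z, ax, ay, az], ...]]. A call has exactly 5 rows; each row is the pose to reach, as a shift and turn from the pose commanded when the call began, along the tool's axes at that moment; what a row does not reach only later rows make up. A row lasts 1/10 s, in which the tool goes at most 50 mm and 8.59 degrees, less where a joint would pass 70% of its speed; a pose out of reach is approached as far as the arm can. A call with a gripper value outside its range is refused whole. The fingers move at their own pace and stop on an object; the grip force is fixed at half the most. Time passes only in rows, so rows that repeat a pose let the fingers close, or fill a call up. It gives the time, the measured TCP pose, the force, the opening and the grip force at its end, in the units of the state.
- r.sense(): the state, without advancing time (a new reading comes with each control period).
- r.capture(name): name is "side" or "top"; returns a dict with "pixels" (480x640x3 uint8, red, green, blue), "camera_matrix" (3x3 intrinsics, pixels), "R" (3x3) and "t" (3): a world point X has camera coordinates R X + t. Camera axes: x right, y down, z forward; pixel columns grow to the right and rows downward; lengths in m; the calibration is good to about 2 mm. A picture is of the moment at which its call begins. There is no depth.
- r.finish_job(): hands the job in; it is judged then, once.
The state is a dict: "time_s": time; "joints": joint angles; "joint_velocities": joint speeds; "effort": joint torques, N m; "tcp_pos": TCP position; "ee_rot": TCP orientation; "wrist_force": force on the tool from outside, world axes, zero at the start; "moment": the same for the moment, N m; "gripper_width": opening from 0.0 (shut) to 1.0 (fully open); "gripper_force": force on a finger pad.
Only numpy, scipy, OpenCV 4.12 (cv2) and the standard library are available. Lean on these libraries where they do the work, as an engineer would, in place of code of your own. Each camera call takes 0.05 s, during which the arm holds its last target. There are 200 camera calls.

### The job

A steel flange washer has dropped behind the clear guard of the small drum sander: first turn the isolator handle until its pointer is at the OFF mark (the long raised bar) and leave it there. Then take the hooked rod from its rack, reach in under the guard and gently draw the washer out with it until it lies flat on the open part of the base plate, wholly clear of the guard, and hang the rod back in its rack. Do not push against the guard, do not touch the washer with the gripper, and leave the other things on the bench where they are.

Things in the scene. Friction and masses are not known exactly. Their poses are not given: they have to be found in the camera images.
- machine: Drum sander drive, fixed: grey steel base plate 260 x 430 x 12 mm with clear guard, sanding drum and green motor. Origin: on the plate's underside below the middle of the guard's mouth; z up, y points out of the mouth, x along it. The plate spans x -130..130, y -250..180 mm, top level at z = 12. From y = 0 to 180 it is open. The drum, behind y = -150, is out of the way.
- guard: Clear plastic tunnel with aluminium edges, fixed on the plate; origin and axes as the machine. Open only at the mouth (y = 0), closed back to y = -225 mm. The mouth is 200 mm wide inside (x -100..100) and 98 mm high (plate top z = 12 to lip z = 110); top outside z = 122. Pushing it with over 15 N is too much.
- mouth (a point): Middle of the guard's mouth at the level of the plate's top; axes as the machine.
- washer_center (a point): Centre of the loose steel flange washer, half-way up: outer diameter 50, bore 24, thickness 6 mm, about 50-100 g. It starts flat on the plate under the guard, its centre 70 to 100 mm in from the mouth and up to 35 mm to either side.
- rod_bar (a point): Centre of the wooden T-handle bar of the loose hooked rod: bar 116 mm long along x, 24 wide along y, 18 high along z. A steel shaft (diameter 8) runs from it straight to (0, 0, -150) mm, bends (diameter 6) to (0, -65, -187.5), then a hook turns down to hook_tip; all in the plane x = 0, so -y is the side to which it reaches. It starts upright in the rack, axes as the rack's.
- hook_tip (a point): Centre of the hook's round end (radius 3 mm), at (0, -54, -206.6) mm in the axes of rod_bar. The hook is 22 mm long and fits loosely into the washer's bore; lower it until it is felt to rest on the plate, pressing no harder than 40 N. Axes as rod_bar.
- rack_seat (a point): Centre of the rod's bar when it hangs in the rack, 240 mm above the bench. Wooden rack, fixed: foot 130 x 110 mm, two uprights 10 mm thick (x), 70 wide (y) at x = -44 and 44; each has a top notch 34 mm wide in y, floor 9 mm below this point, cheeks to 5 mm above it. The bar lies along x across both notches, the shaft hangs between. Either way round will do.
- isolator_handle (a joint): Turn of the isolator's black handle, rad, growing clockwise seen from above; it stays where it is left (friction about 0.05 N m). 0: pointer at the ON mark (small round stud). 1.2: pointer at the OFF mark (long raised bar); within 0.12 counts as off. Stops at -0.35 and 1.7.
- isolator_grip (a point): Middle of the handle's grip, on its vertical turning axis, 84 mm above the bench. The grip is a bar 50 mm long, 14 mm wide and 28 mm high (from 14 below to 14 above this point); its x axis runs along the bar to the pointer nose, 34 mm from the axis at most. It stands on a grey box 100 x 100 x 60 mm that is fixed.
- off_mark (a point): The OFF mark on top of the isolator box: a white raised bar 16 mm long, 41 mm from the handle's axis, 64 mm above the bench.
- glue_at (a point): Bystander: amber glue bottle, 60 mm wide, 170 mm tall; the point is under its middle (so for all bystanders: at their underside).
- tape_at (a point): Bystander: roll of paper tape lying flat, 100 mm wide, 25 mm high.
- driver_at (a point): Bystander: screwdriver lying on the bench.
- strip1_at (a point): Bystander: light wooden strip 180 x 25 x 18 mm.
- offcut_at (a point): Bystander: wooden offcut 60 x 40 x 22 mm.
- jar_at (a point): Bystander: glass jar with a dark lid, 70 mm wide, 80 mm tall.
- clamp_at (a point): Bystander: steel F-clamp lying flat, 220 mm long, 20 mm high.
- washer: The washer itself; origin in the middle of its underside.
- rod: The hooked rod, about 115 g; origin and axes as rod_bar. Leaned by 30 degrees about its x axis, lower end towards its -y side, its long bent part is level and its hook points straight down. Held by the middle of the bar, fingers on the faces 24 mm apart, it does not turn about x, but may swing a few degrees sideways in the grip (about y): look again where the tip is once it is leaned.

How it is judged:
By the outcome, as a careful person would: the job done as asked, in the order asked, and still so for the second after the job is handed in, with the robot touching nothing.
It also fails if it takes over 66 s, if anything falls off the work surface, if the arm or the gripper's body presses on something with over 40 N, if the wrist force passes 120 N, or if a joint passes its speed limit or range.

## Working session

There is one attempt and no reset: what is moved stays moved. The work goes in short steps, Python scripts to look and compute and a tool call to move; the robot and the scene stay as the last step left them, time stands still between calls to the robot, and variables do not carry over. Pictures are saved under pics/ and viewed, at most 10 in all, crops included, and the job is handed in when it is done.

Besides the shell and the picture viewer there is one more tool, called after "Emit:" as a command line: name --argument value ..., lists and objects as JSON in quotes. servo_tool: Moves the arm, as the interface text tells. Its arguments: {"type":"object","properties":{"commands":{"type":"array","items":{"type":"array","items":{"type":"array","items":{"type":"number"}}}}},"required":["commands"]}

```bash
mkdir -p pics; ls
python3 - <<'E'
from station import r
import cv2,numpy as np
for n in("side","top"):
    c=r.capture(n); cv2.imwrite(f"pics/{n}0.png",c["pixels"][:,:,::-1]); print(n,c["camera_matrix"].round(1).tolist(),c["R"].round(4).tolist(),c["t"].round(4).tolist(), (-c["R"].T@c["t"]).round(3))
s=r.sense(); print(s["time_s"],s["tcp_pos"],s["ee_rot"],s["wrist_force"])
E
```

```text
pics
side [[512.4, 0.0, 316.3], [0.0, 512.4, 242.6], [0.0, 0.0, 1.0]] [[-0.9107, -0.4131, -0.0078], [-0.3126, 0.7013, -0.6406], [0.2701, -0.581, -0.7678]] [0.5665, 0.2762, 0.9442] [0.347 0.589 0.906]
top [[594.2, 0.0, 321.4], [0.0, 594.2, 240.0], [0.0, 0.0, 1.0]] [[-0.0187, -0.9995, -0.0241], [-0.9935, 0.0213, -0.1121], [0.1126, 0.0219, -0.9934]] [0.0571, 0.6079, 1.4241] [0.445 0.013 1.484]
0.1 [0.26298671 0.56631848 0.19427552] [[ 9.06922940e-01 -4.21295969e-01 -6.98262672e-04]
 [-4.21296525e-01 -9.06921100e-01 -1.83226376e-03]
 [ 1.38656184e-04  1.95589767e-03 -9.99998078e-01]] [-0.58684448  0.14299484 -0.47392878]
```

View pics/side0.png

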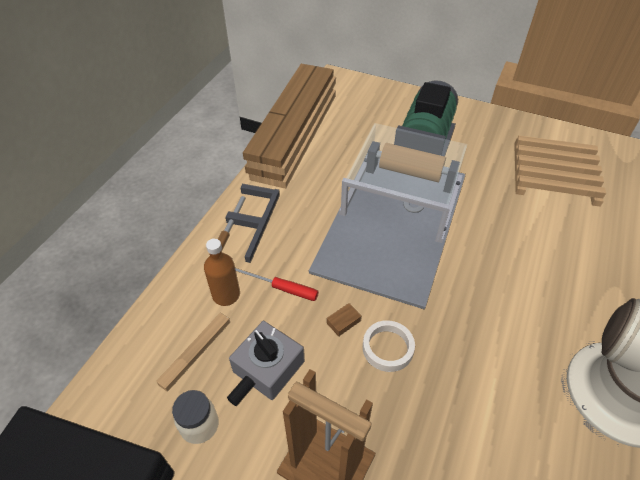

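View pics/top0.png

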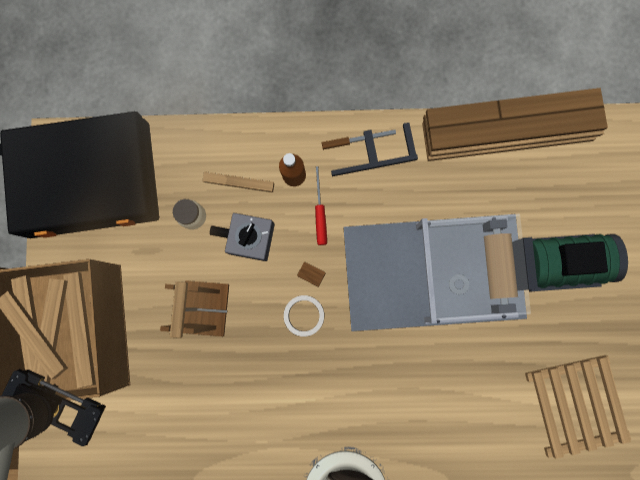

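The side view shows the isolator at (264,350), the rack bar at (328,412), the washer at (412,205) and the guard lip at about row 190. The top view shows the isolator at (248,236), the bar at (180,308) with its shaft reaching right (world -y), the washer at (459,284) and the lip at column ~428. Next I'll zoom in.

```bash
cat > h.py <<'E'
import numpy as np,cv2
from station import r
def cast(c,uv,z):
    d=c["R"].T@np.linalg.inv(c["camera_matrix"])@np.array([*uv,1.]); o=-c["R"].T@c["t"]
    return o+d*(z-o[2])/d[2]
def proj(c,X):
    p=c["camera_matrix"]@(c["R"]@np.asarray(X)+c["t"]); return p[:2]/p[2]
def tri(ca,ua,cb,ub):
    A=[]
    for c,u in((ca,ua),(cb,ub)):
        P=c["camera_matrix"]@np.c_[c["R"],c["t"]]
        A+=[u[0]*P[2]-P[0],u[1]*P[2]-P[1]]
    A=np.array(A); return np.linalg.lstsq(A[:,:3],-A[:,3],rcond=None)[0]
def crop(c,u0,v0,w,h,s):
    return cv2.resize(c["pixels"][v0:v0+h,u0:u0+w,::-1],(w*s,h*s),interpolation=cv2.INTER_CUBIC)
E
python3 - <<'E'
from h import *
t=r.capture("top");s=r.capture("side")
a=np.vstack([np.hstack([crop(t,205,205,80,60,5),crop(s,220,310,80,60,5)]),np.hstack([crop(t,160,270,80,60,5),crop(s,270,360,100,75,4)])])
cv2.imwrite("pics/crop1.png",a)
b=np.vstack([np.hstack([crop(t,335,205,200,150,2),crop(s,300,160,200,150,2)]),np.hstack([crop(t,420,250,80,60,5),crop(s,380,180,80,60,5)])])
cv2.imwrite("pics/crop2.png",b)
E
```

```text
(no output)
```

View pics/crop1.png

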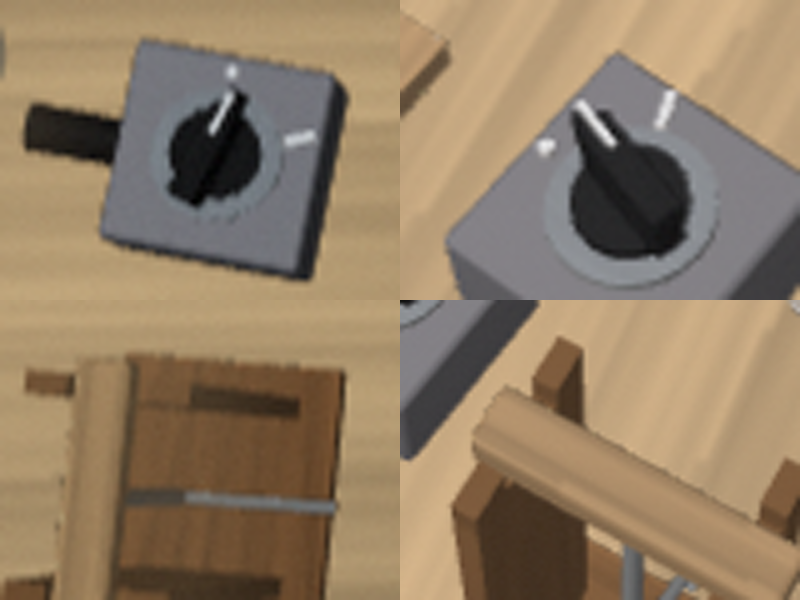

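View pics/crop2.png

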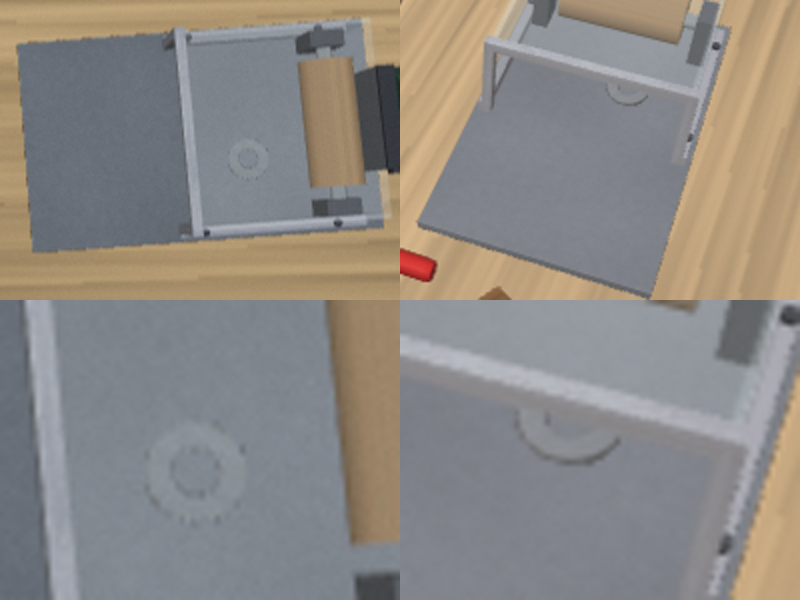

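The crops show the top view ON stud at (251.4,219.4), OFF bar at (265,232.8) and handle near (248,236). The washer is at (459,284.4), the lip runs (424,220)–(433.5,322.5), and the plate's front corners are (345,227.5) and (351.5,330). Side view: stud (249.2,339.4), OFF bar (273,331.8), front plate corners (310,272.5) and (425,307.5).

Run:
```python
from h import *
t=r.capture("top");s=r.capture("side")
def P(n,a,b): print(n,(tri(t,a,s,b)*1000).round(0))
P("ON",(251.4,219.4),(249.2,339.4));P("OFF",(265,232.8),(273,331.8))
P("cornA",(345,227.5),(310,272.5));P("cornB",(351.5,330),(425,307.5))
for uv in((345,227.5),(351.5,330)):print("plate front",cast(t,uv,.012).round(3))
for uv in((424,220),(433.5,322.5)):print("lip top",cast(t,uv,.122).round(3))
print("washer",cast(t,(459,284.4),.018).round(3))
# bar mask: light wood vs dark rack; print ends
def big(c,box,f):
    u,v,w,h=box; im=c["pixels"][v:v+h,u:u+w].astype(int)
    m=f(im).astype(np.uint8); m=cv2.morphologyEx(m,cv2.MORPH_OPEN,np.ones((3,3)))
    n,l,st,ce=cv2.connectedComponentsWithStats(m)
    i=1+np.argmax(st[1:,4]); k=np.argwhere(l==i)[:,::-1].astype(np.float32)+[u,v]
    R=cv2.minAreaRect(k.astype(np.float32)); return ce[i]+[u,v],R,st[i,4]
for n,c,box in(("top",t,(215,205,70,62)),("side",s,(225,315,90,80))):
    print(n,"handle",big(c,box,lambda i:i.max(2)<50))
# bar colour samples
print(t["pixels"][310,170:192].tolist()); print(s["pixels"][395:430:2,330].tolist())
```

```text
ON [660. 213.  62.]
OFF [627. 181.  61.]
cornA [644. -14.  -1.]
cornB [387. -24.   7.]
plate front [ 0.642 -0.014  0.012]
plate front [ 0.388 -0.024  0.012]
lip top [ 0.64  -0.195  0.122]
lip top [ 0.406 -0.207  0.122]
washer [ 0.494 -0.29   0.018]
top handle (array([247.1125, 236.35  ]), ((247.5, 236.5), (17.0, 17.0), 90.0), np.int32(240))
side handle (array([265.21395349, 349.5255814 ]), ((265.3378601074219, 349.47296142578125), (22.522661209106445, 22.193864822387695), 9.462321281433105), np.int32(430))
[[165, 143, 104], [165, 141, 105], [161, 132, 94], [154, 125, 90], [141, 115, 81], [142, 116, 82], [151, 124, 87], [154, 125, 89], [156, 126, 89], [157, 128, 91], [154, 126, 89], [145, 117, 83], [135, 109, 77], [103, 83, 59], [84, 68, 48], [76, 68, 57], [73, 67, 58], [75, 69, 60], [77, 69, 60], [80, 69, 58], [80, 70, 58], [77, 69, 57]]
[[202, 172, 132], [201, 171, 131], [183, 155, 118], [161, 131, 97], [171, 139, 104], [179, 146, 108], [176, 144, 107], [174, 142, 106], [170, 138, 103], [158, 129, 96], [164, 134, 99], [179, 147, 109], [165, 134, 98], [132, 105, 78], [112, 96, 77], [100, 92, 84], [91, 85, 78], [85, 78, 74]]
```

Run:
```python
from h import *
t=r.capture("top");s=r.capture("side")
print("bar tri",tri(t,(177.3,309.7),s,(330.6,408.7)).round(3),"cast",cast(t,(177.3,309.7),.249).round(3))
print("side proj",proj(s,cast(t,(177.3,309.7),.249)).round(1))
print("handle tri",tri(t,(247.5,236.3),s,(265.3,349.5)).round(3),cast(t,(247.5,236.3),.084).round(3))
# bar edges by row in top image: rightmost strong gradient & left gradient
g=cv2.cvtColor(t["pixels"],cv2.COLOR_RGB2GRAY).astype(int)
for v in range(284,336,4):
    row=g[v,165:195]; d=row[2:]-row[:-2]; print(v,165+1+np.argmin(d[:10]),165+1+8+np.argmin(d[8:22]),end=" | ")
m=(g[255:350,150:250])
# handle bar angle via white line & black
h=t["pixels"][205:265,215:285].astype(int); w=(h.min(2)>190); print(np.argwhere(w)[:,::-1].tolist())
```

```text
bar tri [0.445 0.343 0.248] cast [0.445 0.342 0.249]
side proj [329.7 407.9]
handle tri [0.62  0.222 0.069] [0.616 0.22  0.084]
284 173 185 | 288 167 185 | 292 174 184 | 296 173 184 | 300 173 184 | 304 174 183 | 308 174 183 | 312 173 182 | 316 173 182 | 320 172 182 | 324 172 181 | 328 168 181 | 332 171 180 | [[36, 14], [35, 20], [34, 22], [50, 27], [51, 27]]
```

Positions check out: bar (0.445,0.343,0.248), isolator axis (0.619,0.221), washer (0.494,-0.290), mouth (0.523,-0.200), machine yaw about 2.4°. The handle points at -30°; OFF is at -80°. Moving to the isolator.

Emit:
servo_tool --commands '[[[0,0,0,-50,0,0,0],[0,0,0,-100,0,0,0],[0,40,15,-125,0,0,0],[0,85,30,-135,0,0,0],[0,135,47,-135,0,0,0]]]'

```text
time_s: 0.9
tcp_pos: [0.3648, 0.4693, 0.3329]
ee_rot: [[0.908, -0.419, 0.003], [-0.419, -0.908, 0.005], [0.0, -0.005, -1.0]]
wrist_force: [0.1, 1.1, -0.2]
gripper_width: 1.001
gripper_force: 0.0
```

Emit:
servo_tool --commands '[[[0,47,16,0,0,0,0],[0,94,33,0,0,0,0],[0,141,49,0,0,0,0],[0,188,66,0,0,0,0],[0,235,82,0,0,0,0]]]'

```text
time_s: 1.4
tcp_pos: [0.5435, 0.2943, 0.3306]
ee_rot: [[0.907, -0.421, 0.0], [-0.421, -0.907, 0.0], [0.0, -0.001, -1.0]]
wrist_force: [-0.7, 0.1, -0.1]
gripper_width: 0.998
gripper_force: 0.0
```

Emit:
servo_tool --commands '[[[0,47,17,0,0,0,0],[0,99,35,10,0,0,0.05],[0,99,35,60,0,0,0.096],[0,99,35,110,0,0,0.096],[0,99,35,130,0,0,0.096]]]'

```text
time_s: 1.9
tcp_pos: [0.615, 0.2205, 0.1942]
ee_rot: [[0.861, -0.508, -0.009], [-0.508, -0.861, -0.003], [-0.006, 0.007, -1.0]]
wrist_force: [-0.1, 0.2, -0.2]
gripper_width: 1.0
gripper_force: 0.0
```

Run:
```python
from h import *
s=r.sense(); print(s["time_s"],s["tcp_pos"].round(4),s["ee_rot"].round(3).tolist(),s["wrist_force"].round(2),s["joints"])
```

```text
1.9 [0.615  0.2205 0.1942] [[0.861, -0.508, -0.009], [-0.508, -0.861, -0.003], [-0.006, 0.007, -1.0]] [-0.09  0.22 -0.15] [ 33.81371443  25.170953     5.27041198  -0.13402902 -70.63151939
  25.6806526 ]
```

Emit:
servo_tool --commands '[[[0,0,0,45,0,0,0],[0,0,0,85,0,0,0],[0,0,0,113,0,0,0],[0,0,0,113,0,0,0],[0,0,0,113,0,0,0]]]'

```text
time_s: 2.4
tcp_pos: [0.6182, 0.2226, 0.0878]
ee_rot: [[0.863, -0.506, 0.001], [-0.506, -0.863, -0.001], [0.001, 0.0, -1.0]]
wrist_force: [0.6, -0.5, 0.3]
gripper_width: 1.001
gripper_force: 0.0
```

Emit:
servo_tool --commands '[[[0.7,0,0,0,0,0,0],[0.7,0,0,0,0,0,0],[0.7,0,0,0,0,0,0],[0.7,0,0,0,0,0,0],[0.7,0,0,0,0,0,0]]]'

```text
time_s: 2.9
tcp_pos: [0.6176, 0.2226, 0.0878]
ee_rot: [[0.862, -0.506, 0.001], [-0.506, -0.862, 0.0], [0.0, -0.001, -1.0]]
wrist_force: [0.7, 1.0, 0.7]
gripper_width: 0.632
gripper_force: 0.0
```

Run:
```python
from h import *
t=r.capture("top");s=r.capture("side")
cv2.imwrite("pics/iso1.png",np.hstack([crop(t,205,200,80,80,5),crop(s,220,300,80,80,5)]))
```

```text
(no output)
```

View pics/iso1.png

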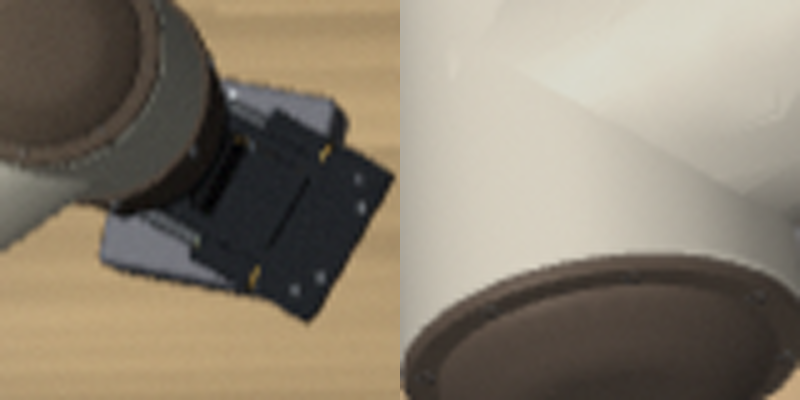

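The arm hides the handle in both views: top shows only the gripper over the box, side only the wrist. I'll close and go by the force.

Emit:
servo_tool --commands '[[[0.8,0,0,5,0,0,0],[0.8,0,0,5,0,0,0],[0.9,0,0,5,0,0,0],[1,0,0,5,0,0,0],[1,0,0,5,0,0,0]]]'

```text
time_s: 3.5
tcp_pos: [0.6176, 0.2225, 0.0823]
ee_rot: [[0.862, -0.506, 0.0], [-0.506, -0.862, 0.0], [0.0, -0.0, -1.0]]
wrist_force: [-0.7, 0.0, -0.2]
gripper_width: 0.081
gripper_force: 0.0
```

Emit:
servo_tool --commands '[[[1,0,0,0,0,0,0],[1,0,0,0,0,0,0],[1,0,0,0,0,0,0],[1,0,0,0,0,0,0],[1,0,0,0,0,0,0]]]'

```text
time_s: 4.0
tcp_pos: [0.6175, 0.2225, 0.0823]
ee_rot: [[0.862, -0.506, -0.0], [-0.506, -0.862, -0.0], [-0.0, 0.0, -1.0]]
wrist_force: [-0.8, -1.1, -1.6]
gripper_width: 0.005
gripper_force: 0.0
```

The fingers shut on nothing, and the gripper appears offset from the box. Checking where the TCP projects.

Run:
```python
from h import *
t=r.capture("top");s=r.capture("side")
for z in(.07,.1,.2):print(proj(t,(.6175,.2225,z)).round(1),proj(s,(.6175,.2225,z)).round(1), "start",proj(t,(.263,.566,.18+z-.07)).round(1))
im=np.hstack([t["pixels"][150:450,100:400,::-1],s["pixels"][150:450,150:450,::-1]]);cv2.imwrite("pics/iso2.png",im)
```

```text
[247.2 236.4] [267.6 349.9] start [ 82.4 396.2]
[245.3 234.9] [266.2 341.8] start [ 76.3 398.4]
[238.4 229.4] [261.1 311.3] start [ 54.1 406.2]
```

View pics/iso2.png

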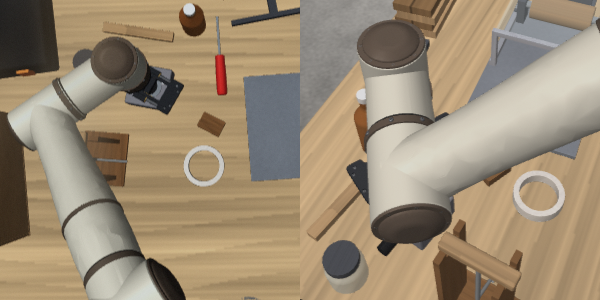

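Emit:
servo_tool --commands '[[[1,0,0,-40,0,0,0],[1,0,0,-80,0,0,0],[1,-40,0,-110,0,0,0],[0.5,-90,10,-110,0,0,0],[0,-135,20,-110,0,0,0]]]'

```text
time_s: 4.6
tcp_pos: [0.49, 0.2744, 0.1933]
ee_rot: [[0.862, -0.507, 0.002], [-0.507, -0.862, 0.002], [0.0, -0.003, -1.0]]
wrist_force: [-0.5, 0.1, 0.0]
gripper_width: 0.113
gripper_force: 0.0
```

Run:
```python
from h import *
t=r.capture("top");s=r.capture("side");i=cv2.imread("pics/top0.png");j=cv2.imread("pics/side0.png")
a=cv2.resize(i[350:470,0:120],None,fx=3,fy=3); b=crop(t,190,190,120,120,3); c=crop(s,210,290,120,120,3)[:240]; d=crop(t,205,200,80,80,3)
cv2.imwrite("pics/iso3.png",np.hstack([a,b])) if 0 else cv2.imwrite("pics/iso3.png",np.vstack([np.hstack([a,b]),np.hstack([c,c*0])]))
q=r.sense();print(q["time_s"],q["tcp_pos"],q["gripper_width"]);print(proj(t,q["tcp_pos"]),proj(s,q["tcp_pos"]))
```

```text
4.7 [0.48651557 0.27433351 0.19306036] 0.19425515871422738
[215.32991195 289.96422571] [322.09643303 371.27466596]
```

View pics/iso3.png

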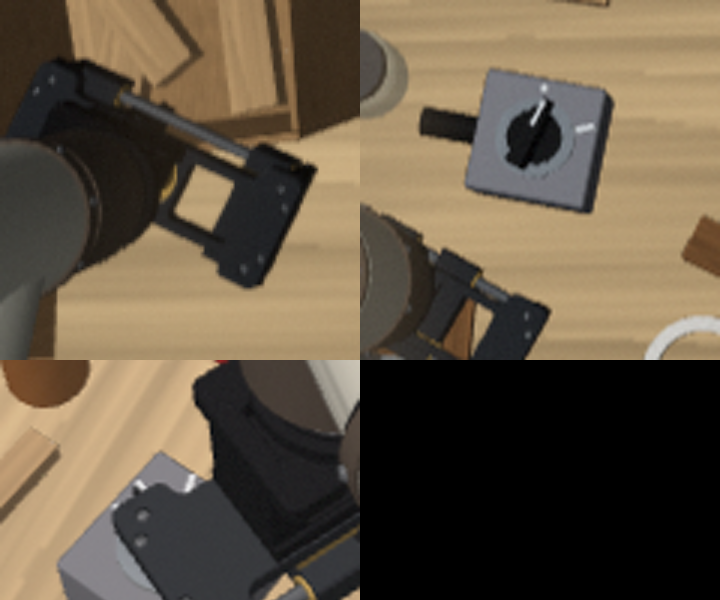

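Run:
```python
from h import *
t=r.capture("top");s=r.capture("side")
print("line",tri(t,(249.6,227.4),s,(259.2,334.6)).round(4)); print("mid",tri(t,(247.4,234),s,(266.4,345.6)).round(4))
print("noseend",tri(t,(251.6,224),s,(255.3,330.2)).round(4),"line back end",tri(t,(247.6,231),s,(262.4,338.4)).round(4))
print("tail",tri(t,(242,244),s,(274,359)).round(4))
cv2.imwrite("pics/now.png",np.hstack([crop(t,150,250,200,200,2),crop(s,230,300,200,180,2)[:400] if 0 else cv2.copyMakeBorder(crop(s,230,280,200,200,2),0,0,0,0,0)]))
```

```text
line [0.6361 0.213  0.0963]
mid [0.6213 0.2202 0.0798]
noseend [0.6449 0.2084 0.0979] line back end [0.6274 0.2176 0.0967]
tail [0.5987 0.2346 0.0718]
```

View pics/now.png

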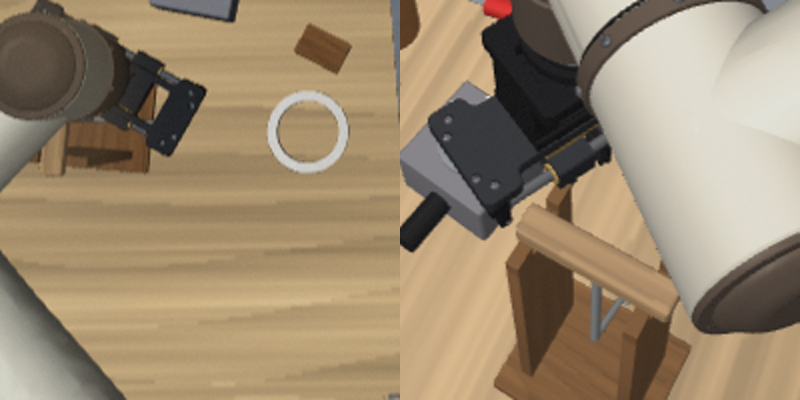

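Run:
```python
from h import *
t=r.capture("top");s=r.capture("side");q=r.sense()
a=tri(t,(245.5,296),s,(253.5,343.5));b=tri(t,(234,319.5),s,(272,371.5))
for p in(a,b,(a+b)/2):print(p.round(3),(q["ee_rot"].T@(p-q["tcp_pos"])*1000).round(0))
print(q["gripper_width"],q["tcp_pos"],q["joints"])
```

```text
[0.527 0.24  0.194] [47. 11. -2.]
[0.478 0.266 0.188] [-8. 13.  4.]
[0.502 0.253 0.191] [19. 12.  1.]
0.37605521116942003 [0.49169933 0.27366343 0.19240621] [ 4.56077776e+01  1.60879491e+01 -8.76221606e+00  2.01949356e-02
 -6.51125338e+01  1.39563709e+01]
```

Side and top see different jaw plates, so that triangulation doesn't hold; the TCP axis itself is consistent. I'll probe the handle top with closed fingers (contact expected at TCP z ≈ 0.109).

Emit:
servo_tool --commands '[[[1,45,-7,0,0,0,0],[1,90,-14,0,0,0,0],[1,135,-20,0,0,0,0],[1,135,-20,35,0,0,0],[1,135,-20,67,0,0,0]]]'

```text
time_s: 5.4
tcp_pos: [0.6202, 0.2207, 0.1234]
ee_rot: [[0.86, -0.51, 0.001], [-0.51, -0.86, 0.001], [0.0, -0.001, -1.0]]
wrist_force: [-0.3, 0.2, -1.0]
gripper_width: 0.097
gripper_force: 0.0
```

Emit:
servo_tool --commands '[[[1,0,0,2,0,0,0],[1,0,0,5,0,0,0],[1,0,0,8,0,0,0],[1,0,0,11,0,0,0],[1,0,0,14,0,0,0]]]'

```text
time_s: 5.9
tcp_pos: [0.6181, 0.223, 0.1126]
ee_rot: [[0.863, -0.506, 0.002], [-0.506, -0.863, 0.001], [0.001, -0.002, -1.0]]
wrist_force: [0.1, 0.1, 1.0]
gripper_width: 0.006
gripper_force: 0.0
```

Emit:
servo_tool --commands '[[[1,0,0,1,0,0,0],[1,0,0,2,0,0,0],[1,0,0,3,0,0,0],[1,0,0,4,0,0,0],[1,0,0,4,0,0,0]]]'

```text
time_s: 6.4
tcp_pos: [0.6174, 0.2224, 0.1071]
ee_rot: [[0.862, -0.506, -0.0], [-0.506, -0.862, -0.0], [-0.0, 0.0, -1.0]]
wrist_force: [-0.2, 0.8, 0.1]
gripper_width: 0.009
gripper_force: 0.0
```

Emit:
servo_tool --commands '[[[1,0,0,1,0,0,0],[1,0,0,2,0,0,0],[1,0,0,3,0,0,0],[1,0,0,4,0,0,0],[1,0,0,4,0,0,0]]]'

```text
time_s: 6.9
tcp_pos: [0.6174, 0.2224, 0.103]
ee_rot: [[0.862, -0.506, -0.0], [-0.506, -0.862, -0.0], [-0.0, 0.0, -1.0]]
wrist_force: [-0.7, -0.0, 0.9]
gripper_width: 0.005
gripper_force: 0.0
```

Emit:
servo_tool --commands '[[[1,0,0,1,0,0,0],[1,0,0,2,0,0,0],[1,0,0,3,0,0,0],[1,0,0,4,0,0,0],[1,0,0,4,0,0,0]]]'

```text
time_s: 7.4
tcp_pos: [0.6173, 0.2224, 0.099]
ee_rot: [[0.862, -0.506, -0.0], [-0.506, -0.862, -0.0], [-0.0, 0.0, -1.0]]
wrist_force: [0.1, -0.3, -0.3]
gripper_width: 0.005
gripper_force: 0.0
```

Run:
```python
from h import *
import json
t=r.capture("top");s=r.capture("side");q=r.sense()
tcp=np.array([.4905,.2737]);x=np.array([.862,-.506]);y=np.array([-.506,-.862])
for z in np.arange(.18,.34,.02):
    B=(cast(t,(245.5,296),z)+cast(t,(234,319.5),z))/2; A=(cast(s,(253.5,343.5),z)+cast(s,(272,371.5),z))/2
    lenB=np.linalg.norm(cast(t,(245.5,296),z)-cast(t,(234,319.5),z));lenA=np.linalg.norm(cast(s,(253.5,343.5),z)-cast(s,(272,371.5),z))
    f=lambda p:((p[:2]-tcp)@np.c_[x,y]*1000).round(0)
    print(round(z,2),"A",f(A),"B",f(B),"len",lenA.round(3),lenB.round(3))
```

```text
0.18 A [ 74. -57.] B [-12.  65.] len 0.058 0.057
0.2 A [ 64. -61.] B [-10.  68.] len 0.056 0.056
0.22 A [ 55. -65.] B [-9. 71.] len 0.055 0.055
0.24 A [ 45. -68.] B [-7. 74.] len 0.053 0.054
0.26 A [ 35. -72.] B [-5. 77.] len 0.051 0.053
0.28 A [ 25. -76.] B [-4. 79.] len 0.05 0.052
0.3 A [ 15. -80.] B [-2. 82.] len 0.048 0.051
0.32 A [  5. -84.] B [-1. 85.] len 0.047 0.051
0.34 A [ -4. -88.] B [ 1. 88.] len 0.045 0.05
```

The plate geometry fits the tool axis laterally, so the doubt is finger height. One enlarged crop of the saved side view, with the projected TCP and tip marked.

Run:
```python
from h import *
s=r.capture("side"); im=cv2.imread("pics/now.png")[:,400:][60:300,20:340]
im=cv2.resize(im,None,fx=2.5,fy=2.5,interpolation=cv2.INTER_CUBIC)
for z,c in((.1925,(0,0,255)),(.1815,(0,255,0)),(.25,(255,0,0))):
    u=(((proj(s,(.4905,.2737,z))-[230,280])*2-[20,60])*2.5).astype(int); print(u); cv2.circle(im,tuple(int(k) for k in u),5,c,-1)
cv2.imwrite("pics/z.png",im)
```

```text
[399 300]
[399 316]
[398 209]
```

View pics/z.png

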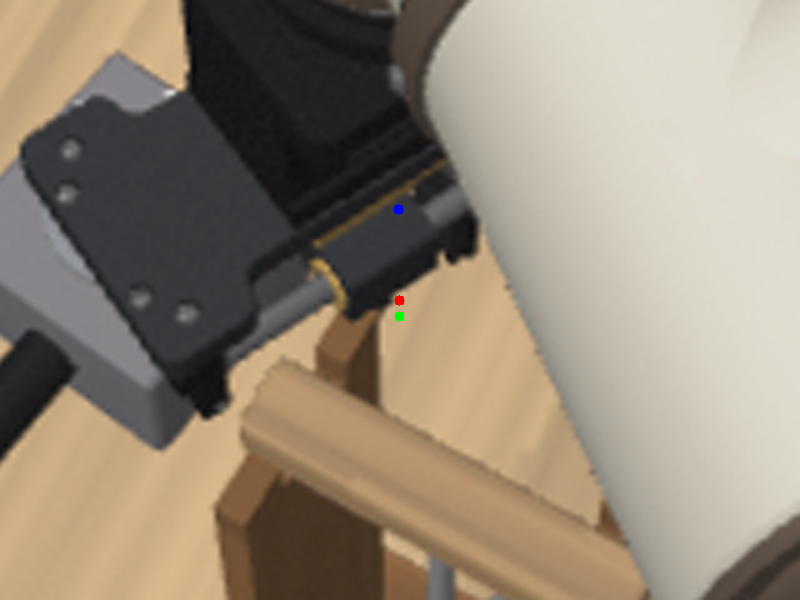

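The green dot (expected fingertip) shows only bench, with no finger there. I'll check the height of the body's underside from the plate's lower corner, pixel (282,392).

Run:
```python
from h import *
s=r.capture("side");t=r.capture("top");q=r.sense()
tcp=np.array([.4905,.2737]);x=np.array([.862,-.506]);y=np.array([-.506,-.862])
for z in np.arange(.2,.34,.02):
    o=[((cast(s,(282+0,392),z)[:2]-tcp)@np.c_[x,y]*1000).round(0)]
    o.append(((cast(s,((350/2.5+20)/2+230,(315/2.5+60)/2+280),z)[:2]-tcp)@np.c_[x,y]*1000).round(0))
    o.append(((cast(s,((455/2.5+20)/2+230,(260/2.5+60)/2+280),z)[:2]-tcp)@np.c_[x,y]*1000).round(0))
    print(z.round(2),*o)
print(q["effort"],q["joints"],q["tcp_pos"],q["wrist_force"])
```

```text
0.2 [  1. -66.] [  2. -17.] [-2. 19.]
0.22 [ -7. -70.] [ -6. -22.] [-10.  13.]
0.24 [-15. -74.] [-14. -27.] [-18.   7.]
0.26 [-23. -78.] [-23. -32.] [-26.   1.]
0.28 [-31. -81.] [-31. -37.] [-34.  -6.]
0.3 [-39. -85.] [-39. -43.] [-42. -12.]
0.32 [-47. -89.] [-47. -48.] [-50. -18.]
0.34 [-55. -93.] [-55. -53.] [-58. -24.]
[-7.36712318e-04 -4.37137806e+01  1.72556019e+01  3.84841919e+00
  6.57438277e-02 -4.04109343e-06] [ 3.39068637e+01  2.93304354e+01 -2.10850904e+00  3.88336918e-04
 -5.85549999e+01  2.56825791e+01] [0.61751107 0.22251251 0.09931741] [ 0.43951308 -0.49384999 -0.10924186]
```

Plate and fingertip pixels both place the real gripper about 43 mm higher than reported. Probing further down to measure this by contact (expected near reported z ≈ 0.066).

Emit:
servo_tool --commands '[[[1,0,0,5,0,0,0],[1,0,0,10,0,0,0],[1,0,0,15,0,0,0],[1,0,0,18,0,0,0],[1,0,0,20,0,0,0]]]'

```text
time_s: 8.15
tcp_pos: [0.6173, 0.2223, 0.0786]
ee_rot: [[0.862, -0.506, -0.001], [-0.506, -0.862, -0.0], [-0.0, 0.001, -1.0]]
wrist_force: [-0.1, -0.8, 1.1]
gripper_width: 0.005
gripper_force: 0.0
```

Emit:
servo_tool --commands '[[[1,0,0,1,0,0,0],[1,0,0,2,0,0,0],[1,0,0,3,0,0,0],[1,0,0,4,0,0,0],[1,0,0,5,0,0,0]]]'

```text
time_s: 8.65
tcp_pos: [0.6175, 0.2225, 0.0743]
ee_rot: [[0.862, -0.506, 0.0], [-0.506, -0.862, 0.0], [0.0, -0.0, -1.0]]
wrist_force: [-0.5, -0.7, -0.0]
gripper_width: 0.006
gripper_force: 0.0
```

Emit:
servo_tool --commands '[[[1,0,0,1,0,0,0],[1,0,0,2,0,0,0],[1,0,0,3,0,0,0],[1,0,0,4,0,0,0],[1,0,0,4,0,0,0]]]'

```text
time_s: 9.15
tcp_pos: [0.6176, 0.2225, 0.0712]
ee_rot: [[0.863, -0.506, 0.0], [-0.506, -0.863, -0.0], [0.0, -0.0, -1.0]]
wrist_force: [-0.9, -1.1, 5.0]
gripper_width: 0.006
gripper_force: 2.3
```

Emit:
servo_tool --commands '[[[1,0,0,1,0,0,0],[1,0,0,2,0,0,0],[1,0,0,3,0,0,0],[1,0,0,4,0,0,0],[1,0,0,4,0,0,0]]]'

```text
time_s: 9.65
tcp_pos: [0.6178, 0.2225, 0.071]
ee_rot: [[0.863, -0.505, 0.002], [-0.505, -0.863, -0.0], [0.002, -0.001, -1.0]]
wrist_force: [-7.6, -1.1, 18.4]
gripper_width: 0.007
gripper_force: 9.3
```

Contact at reported z = 0.0713, so the tool really sits 38 mm higher than reported, which agrees with the vision estimate. I'll lift, open, go down by that much more and grip.

Emit:
servo_tool --commands '[[[0.3,0,0,-14,0,0,0],[0.3,0,0,-14,0,0,0],[0.3,0,0,-14,0,0,0],[0.3,0,0,-14,0,0,0],[0.3,0,0,-14,0,0,0]]]'

```text
time_s: 10.15
tcp_pos: [0.6171, 0.2222, 0.0791]
ee_rot: [[0.862, -0.506, -0.002], [-0.506, -0.862, -0.001], [-0.001, 0.002, -1.0]]
wrist_force: [0.7, -0.5, 0.8]
gripper_width: 0.37
gripper_force: 0.0
```

Emit:
servo_tool --commands '[[[0.3,0,0,0,0,0,0],[0.3,0,0,0,0,0,0],[0.3,0,0,10,0,0,0],[0.3,0,0,18,0,0,0],[0.3,0,0,24,0,0,0]]]'

```text
time_s: 10.65
tcp_pos: [0.6168, 0.2221, 0.0547]
ee_rot: [[0.862, -0.506, -0.002], [-0.506, -0.862, -0.001], [-0.001, 0.002, -1.0]]
wrist_force: [-0.4, 0.4, -0.5]
gripper_width: 0.69
gripper_force: 0.0
```

Emit:
servo_tool --commands '[[[0.3,0,0,5,0,0,0],[0.3,0,0,9,0,0,0],[0.3,0,0,12,0,0,0],[0.3,0,0,12,0,0,0],[0.3,0,0,12,0,0,0]]]'

```text
time_s: 11.15
tcp_pos: [0.6177, 0.2226, 0.0444]
ee_rot: [[0.862, -0.506, 0.0], [-0.506, -0.862, 0.0], [0.0, -0.0, -1.0]]
wrist_force: [0.0, 0.2, 0.3]
gripper_width: 0.698
gripper_force: 0.0
```

Emit:
servo_tool --commands '[[[1,0,0,0,0,0,0],[1,0,0,0,0,0,0],[1,0,0,0,0,0,0],[1,0,0,0,0,0,0],[1,0,0,0,0,0,0]]]'

```text
time_s: 11.65
tcp_pos: [0.6175, 0.2225, 0.0443]
ee_rot: [[0.862, -0.506, 0.0], [-0.506, -0.862, 0.0], [0.0, -0.0, -1.0]]
wrist_force: [0.2, -0.6, 0.5]
gripper_width: 0.331
gripper_force: 0.0
```

Emit:
servo_tool --commands '[[[1,0,0,0,0,0,0],[1,0,0,0,0,0,0],[1,0,0,0,0,0,0],[1,0,0,0,0,0,0],[1,0,0,0,0,0,0]]]'

```text
time_s: 12.15
tcp_pos: [0.6185, 0.224, 0.0443]
ee_rot: [[0.863, -0.506, 0.003], [-0.506, -0.863, 0.002], [0.001, -0.003, -1.0]]
wrist_force: [2.5, 4.3, -2.6]
gripper_width: 0.158
gripper_force: 30.0
```

Emit:
servo_tool --commands '[[[1,0,-2,0,0,0,0.14],[1,0,-2,0,0,0,0.28],[1,0,-2,0,0,0,0.42],[1,0,-2,0,0,0,0.56],[1,0,-2,0,0,0,0.7]]]'

```text
time_s: 12.65
tcp_pos: [0.6197, 0.225, 0.0443]
ee_rot: [[0.329, -0.944, 0.003], [-0.944, -0.329, 0.001], [-0.0, -0.003, -1.0]]
wrist_force: [4.3, 2.5, -4.1]
gripper_width: 0.156
gripper_force: 30.0
```

Emit:
servo_tool --commands '[[[1,0,0,0,0,0,0.1],[1,0,0,0,0,0,0.17],[1,0,0,0,0,0,0.17],[1,0,0,0,0,0,0.17],[1,0,0,0,0,0,0.17]]]'

```text
time_s: 13.15
tcp_pos: [0.6201, 0.2251, 0.0443]
ee_rot: [[0.169, -0.986, 0.003], [-0.986, -0.169, 0.002], [-0.001, -0.004, -1.0]]
wrist_force: [3.9, 3.4, -3.7]
gripper_width: 0.157
gripper_force: 30.0
```

Emit:
servo_tool --commands '[[[0.4,0,0,0,0,0,0],[0.4,0,0,0,0,0,0],[0.4,0,0,0,0,0,0],[0.2,0,0,-20,0,0,0],[0,0,0,-60,0,0,0]]]'

```text
time_s: 13.65
tcp_pos: [0.6155, 0.2224, 0.101]
ee_rot: [[0.168, -0.986, -0.009], [-0.986, -0.168, -0.005], [0.003, 0.01, -1.0]]
wrist_force: [0.3, -0.0, -0.3]
gripper_width: 0.525
gripper_force: 0.0
```

Emit:
servo_tool --commands '[[[0,0,0,-50,0,0,0],[0,0,0,-100,0,0,-0.14],[0,0,0,-150,0,0,-0.28],[0,-20,20,-190,0,0,-0.42],[0,-45,47,-190,0,0,-0.56]]]'

```text
time_s: 14.15
tcp_pos: [0.5671, 0.2609, 0.3016]
ee_rot: [[0.669, -0.743, 0.011], [-0.743, -0.669, 0.006], [0.003, -0.012, -1.0]]
wrist_force: [0.3, 0.3, 0.2]
gripper_width: 0.957
gripper_force: 0.0
```

Emit:
servo_tool --commands '[[[0,-35,9,0,0,0,-0.15],[0,-72,18,0,0,0,-0.3],[0,-108,27,0,0,0,-0.45],[0,-142,35,0,0,0,-0.6],[0,-142,35,0,0,0,-0.745]]]'

```text
time_s: 14.65
tcp_pos: [0.4407, 0.3442, 0.2948]
ee_rot: [[0.996, -0.085, -0.001], [-0.085, -0.996, 0.0], [-0.001, -0.0, -1.0]]
wrist_force: [0.1, -1.6, 0.1]
gripper_width: 0.999
gripper_force: 0.0
```

Run:
```python
from h import *
t=r.capture("top");s=r.capture("side");q=r.sense(); print(q["time_s"],q["tcp_pos"].round(4),q["ee_rot"].round(3).tolist(),q["joints"].round(1))
cv2.imwrite("pics/after_iso.png",np.vstack([np.hstack([crop(t,205,205,80,60,5),crop(s,220,310,80,60,5)]),np.hstack([crop(t,150,260,100,75,4),crop(s,260,360,100,75,4)])]))
# white line on handle, black blob principal axis
h=t["pixels"][205:265,225:275].astype(int); k=np.argwhere(h.max(2)<50)[:,::-1]+[225,205]; print(len(k),k.mean(0)); 
w=np.argwhere(h.min(2)>150)[:,::-1]+[225,205]; print(w.tolist())
print("exp OFF nose px",proj(t,(.6195+.034*np.cos(-1.39),.222+.034*np.sin(-1.39),.098)).round(1))
```

```text
14.75 [0.4427 0.3432 0.2946] [[0.996, -0.094, -0.0], [-0.094, -0.996, -0.0], [-0.0, 0.0, -1.0]] [ 54.4  12.6   1.2   0.  -78.6  30.2]
377 [250.52254642 236.9734748 ]
[[251, 218], [250, 219], [251, 219], [252, 219], [251, 220], [255, 231], [256, 231], [266, 231], [267, 231], [250, 232], [251, 232], [252, 232], [255, 232], [262, 232], [263, 232], [264, 232], [265, 232], [266, 232], [267, 232], [250, 233], [251, 233], [262, 233], [263, 233], [264, 233], [265, 233], [266, 233]]
exp OFF nose px [259.8 231.2]
```

The handle's pointer line (250,233)–(256,231) runs in line with the OFF bar (262,233)–(267,231): OFF done. Now down on the rod bar.

Emit:
servo_tool --commands '[[[0,2,0,40,0,0,0],[0,2,0,70,0,0,0],[0,2,0,90,0,0,0],[0,2,0,100,0,0,0],[0.3,2,0,100,0,0,0]]]'

```text
time_s: 15.25
tcp_pos: [0.4456, 0.3418, 0.1929]
ee_rot: [[0.995, -0.098, -0.002], [-0.098, -0.995, -0.003], [-0.002, 0.003, -1.0]]
wrist_force: [0.5, -0.7, 0.3]
gripper_width: 0.967
gripper_force: 0.0
```

Emit:
servo_tool --commands '[[[0.5,0,0,0,0,0,0],[0.6,0,0,0,0,0,0],[0.7,0,0,0,0,0,0],[1,0,0,0,0,0,0],[1,0,0,0,0,0,0]]]'

```text
time_s: 15.75
tcp_pos: [0.4458, 0.343, 0.1947]
ee_rot: [[0.995, -0.096, 0.0], [-0.096, -0.995, 0.001], [0.0, -0.001, -1.0]]
wrist_force: [0.4, -0.5, 0.4]
gripper_width: 0.536
gripper_force: 0.0
```

Emit:
servo_tool --commands '[[[1,0,0,0,0,0,0],[1,0,0,0,0,0,0],[1,0,0,0,0,0,0],[1,0,0,0,0,0,0],[1,0,0,0,0,0,0]]]'

```text
time_s: 16.25
tcp_pos: [0.4458, 0.3429, 0.1943]
ee_rot: [[0.995, -0.096, -0.0], [-0.096, -0.995, 0.0], [-0.0, -0.0, -1.0]]
wrist_force: [-0.2, -0.1, -0.5]
gripper_width: 0.272
gripper_force: 30.0
```

The rod bar is gripped (opening 23.7 mm). Lift, carry toward the mouth, align and lean.

Emit:
servo_tool --commands '[[[1,0,0,-20,0,0,0],[1,0,0,-55,0,0,0],[1,0,0,-95,0,0,0],[1,0,0,-125,0,0,0],[1,0,0,-130,0,0,0]]]'

```text
time_s: 16.75
tcp_pos: [0.4471, 0.3439, 0.3287]
ee_rot: [[0.995, -0.096, 0.006], [-0.096, -0.995, 0.006], [0.005, -0.006, -1.0]]
wrist_force: [0.9, -0.3, -1.0]
gripper_width: 0.274
gripper_force: 30.0
```

Emit:
servo_tool --commands '[[[1,4,20,0,0,0,0],[1,12,60,0,0,0,0],[1,21,100,0,0,0,0],[1,29,140,0,0,0,0],[1,37,180,0,0,0,0]]]'

```text
time_s: 17.25
tcp_pos: [0.4642, 0.1576, 0.3224]
ee_rot: [[0.995, -0.096, -0.003], [-0.096, -0.995, -0.002], [-0.003, 0.002, -1.0]]
wrist_force: [0.5, -0.4, -1.4]
gripper_width: 0.272
gripper_force: 30.0
```

Emit:
servo_tool --commands '[[[1,8,40,0,0,0,-0.04],[1,17,80,0,0,0,-0.08],[1,25,120,0,0,0,-0.12],[1,31,150,0,0,0,-0.138],[1,33,158,0,0,0,-0.138]]]'

```text
time_s: 17.75
tcp_pos: [0.4817, -0.0034, 0.3226]
ee_rot: [[0.999, 0.038, -0.004], [0.038, -0.999, -0.001], [-0.004, 0.001, -1.0]]
wrist_force: [0.5, -0.3, -1.4]
gripper_width: 0.275
gripper_force: 30.0
```

Emit:
servo_tool --commands '[[[1,0,0,0,-0.1,0,0],[1,0,0,0,-0.22,0,0],[1,0,0,0,-0.34,0,0],[1,0,0,0,-0.46,0,0],[1,0,0,0,-0.5236,0,0]]]'

```text
time_s: 18.25
tcp_pos: [0.4821, 0.0004, 0.3222]
ee_rot: [[0.999, 0.04, 0.019], [0.045, -0.862, -0.504], [-0.004, 0.505, -0.863]]
wrist_force: [0.0, 0.2, -2.2]
gripper_width: 0.271
gripper_force: 30.0
```

Run:
```python
from h import *
t=r.capture("top");s=r.capture("side");q=r.sense(); print(q["time_s"],q["tcp_pos"].round(4),q["ee_rot"].round(3).tolist(),q["joints"].round(1),q["gripper_width"],q["wrist_force"])
T,R=q["tcp_pos"],q["ee_rot"]
for nm,D in(("world",np.array([0,0,.038])),("tool",-R[:,2]*.038)):
    bar=T+D-R[:,2]*.008; X=R[:,0];Z=-R[:,2];Y=np.cross(Z,X); tip=bar+Y*-.054+Z*-.2066
    print(nm,"bar",bar.round(4),"tip",tip.round(4),proj(t,tip).round(1),proj(s,tip).round(1))
cv2.imwrite("pics/lean.png",np.hstack([crop(t,300,200,200,150,2),crop(s,290,150,200,150,2)]))
cv2.imwrite("pics/t1.png",t["pixels"][:,:,::-1]);cv2.imwrite("pics/s1.png",s["pixels"][:,:,::-1])
```

```text
18.35 [0.482  0.0006 0.3215] [[0.999, 0.042, 0.018], [0.045, -0.864, -0.502], [-0.006, 0.502, -0.865]] [ 36.2   7.2 -16.8  24.7 -84.6  50. ] 0.2705648631290275 [ 0.20577737 -0.89312674 -1.50555586]
world bar [0.4819 0.0046 0.3664] tip [ 0.4878 -0.1457  0.2149] [410.1 285.2] [409.4 182.8]
tool bar [0.4812 0.0237 0.3612] tip [ 0.4871 -0.1267  0.2097] [400.9 285.8] [406.3 191.2]
```

Run:
```python
from h import *
def show(a,b,u0,u1,v0,v1):
    d=np.abs(cv2.imread(a).astype(int)-cv2.imread(b).astype(int)).max(2)[v0:v1,u0:u1]
    print(a,u0,v0)
    for i,row in enumerate(d): print(v0+i,"".join("#" if k>45 else "+" if k>22 else "." for k in row))
show("pics/t1.png","pics/top0.png",360,425,272,298)
show("pics/s1.png","pics/side0.png",380,430,165,212)
```

```text
pics/t1.png 360 272
272 .................................................................
273 .................................................................
274 .................................................................
275 .................................................................
276 .................................................................
277 .................................................................
278 .................................................................
279 .................................................................
280 .................................................................
281 .................................................................
282 .................................................................
283 .................................................................
284 .................................................................
285 ..................................+....+.........................
286 ++++++++..............+++....++........+.........................
287 ++#+++++..................
[... 2644 characters left out ...]
#########.##############+#++++++++++####
200 #################.####################++++++++++##
201 ################.#########################++++##+#
202 ##############+###############################++++
203 #############+####################################
204 ############+#####################################
205 ##########+#######################################
206 #########+########################################
207 ########+#########################################
208 #######++#########################################
209 ######++##########################################
210 #####+++##########################################
211 ####++++++########################################
```

The top view shows the shaft's thin end at about (399.5,286), which matches the offset being along the tool axis (predicted 400.9,285.8). Lower to staging height in front of the mouth.

Emit:
servo_tool --commands '[[[1,0,-10,28,0,0,0],[1,0,-20,57,0,0,0],[1,0,-30,86,0,0,0],[1,1,-40,115,0,0,0],[1,1,-49,139,0,0,0]]]'

```text
time_s: 18.85
tcp_pos: [0.4845, -0.0281, 0.1778]
ee_rot: [[0.999, 0.035, 0.02], [0.04, -0.866, -0.498], [-0.001, 0.498, -0.867]]
wrist_force: [-0.3, -1.1, -0.1]
gripper_width: 0.273
gripper_force: 30.0
```

```bash
cat >> h.py <<'E'
def tip():
    q=r.sense();T,R=q["tcp_pos"],q["ee_rot"]; bar=T-R[:,2]*.046; X=R[:,0];Z=-R[:,2];Y=np.cross(Z,X); return q,bar,bar+Y*-.054+Z*-.2066
def diff(c,ref,u0,u1,v0,v1,a=10,b=25):
    d=np.abs(c["pixels"][:,:,::-1].astype(int)-cv2.imread(ref).astype(int)).max(2)[v0:v1,u0:u1]; print(u0,v0)
    for i,row in enumerate(d): print(v0+i,"".join("#" if k>b else "+" if k>a else "." for k in row))
E
python3 - <<'E'
from h import *
t=r.capture("top");q,bar,p=tip(); print(q["time_s"],q["tcp_pos"].round(4),q["ee_rot"].round(3).tolist(),q["wrist_force"].round(1),"bar",bar.round(3),"tip",p.round(4),proj(t,p).round(1))
u,v=proj(t,p).astype(int); diff(t,"pics/top0.png",u-45,u+12,v-10,v+10); cv2.imwrite("pics/t2.png",t["pixels"][:,:,::-1])
E
```

```text
18.9 [ 0.4818 -0.0296  0.1742] [[0.999, 0.037, 0.012], [0.039, -0.865, -0.5], [-0.008, 0.5, -0.866]] [-2.  -0.9 -4. ] bar [ 0.481 -0.007  0.214] tip [ 0.4859 -0.1566  0.0622] [406.8 288.3]
361 278
278 #########................................................
279 #########................................................
280 #########................................................
281 #########................................................
282 #########................................................
283 #########................................................
284 ##########...............................................
285 ##########.....+.....................+......+#+..........
286 ##########+++++....++...+...+++++......+.++++#+..........
287 ################......++++++##++#+++++++++++.+.+.........
288 #################++++++++++...........+++.+..+++.........
289 ################.....++........+.+.......................
290 ##########+++++.+........................................
291 ##########...............................................
292 ##########...............................................
293 ##########...............................................
294 ##########...............................................
295 ##########...............................................
296 ##########...............................................
297 ##########...............................................
```

The hook end is seen at (406,286.5), close to the prediction (about 3 mm further in +x), which keeps it in line with the washer. Going in under the guard.

Emit:
servo_tool --commands '[[[1,0,0,8,0,0,0],[1,0,25,28,0,0,0],[1,0,55,45,0,0,0],[1,0,85,65,0,0,0],[1,0,105,77,0,0,0]]]'

```text
time_s: 19.4
tcp_pos: [0.491, -0.1584, 0.1665]
ee_rot: [[0.999, 0.034, 0.022], [0.041, -0.866, -0.499], [0.003, 0.499, -0.866]]
wrist_force: [-0.1, -0.6, -1.2]
gripper_width: 0.274
gripper_force: 30.0
```

Run:
```python
from h import *
r.capture("side")
t=r.capture("top");q,bar,p=tip(); print(q["time_s"],q["tcp_pos"].round(4),q["ee_rot"].round(3).tolist(),q["wrist_force"].round(1),"bar",bar.round(3),"tip",p.round(4),proj(t,p).round(1),"hooktop",proj(t,p+[0,0,.022]).round(1),"washer at plate",proj(t,(.494,-.29,.018)).round(1))
u,v=proj(t,p).astype(int); diff(t,"pics/top0.png",u-45,u+15,v-12,v+12,6,15); cv2.imwrite("pics/t3.png",t["pixels"][:,:,::-1])
g=cv2.cvtColor(t["pixels"],cv2.COLOR_RGB2GRAY);print(g[270:300,440:475].tolist().__len__())
```

```text
19.5 [ 0.4904 -0.1589  0.1664] [[0.999, 0.032, 0.021], [0.038, -0.866, -0.499], [0.002, 0.499, -0.866]] [ 0.3 -0.1 -1.3] bar [ 0.489 -0.136  0.206] tip [ 0.4955 -0.2858  0.0542] [460.5 283.3] hooktop [462.4 282.9] washer at plate [459.1 284.4]
415 271
271 #####################.............+......+...........+.....+
272 #####################.........+..+.......+..+...+...........
273 #####################.+......+..............+...............
274 #####################........+......+............+..+.......
275 ..###################.+...+.+....+...+......++.....+..+.....
276 +.###################.........+.........+.+............+.++.
277 #.###################.....................++++..........+...
278 #.###################++.....+.+..+.........+..+...+..+..+...
279 #####################++.++..+...+......+....+.+.+.....++++..
280 #####################+........++.+...++...++...++..+........
281 #####################+.+..+.++..++.+....++.....+..+.........
282 ######################.........++..+....+..+++++++.++.......
283 ######################+.+..+++##+++....+.+.++++##++..+......
284 ######################.+++++++#####++++#+#++++++..+.........
285 ########################+++++......+...+++++..++..++.+++.+..
286 ######################+++++......+.+.+..................+..+
287 ######################+........++...++.....+.....+..........
288 ######################+..+..+.....+..+....................+.
289 ######################...+......+....+.........+......++++..
290 ######################..+..+..+........+...+.+.+...+........
291 ##+###################.........++....+...........+..........
292 ######################.......+..............................
293 ######################..+...++...++...+.+.+.....+..+........
294 ######################+.+.............+.........+.......+...
30
```

Hook end at column ~464, row 283 agrees with the prediction and sits over the washer's bore at (459,284). Lowering.

Emit:
servo_tool --commands '[[[1,-1,-1,9,0,0,0],[1,-1,-5,16,0,0,0],[1,-1,-9,22,0,0,0],[1,-1,-12,28,0,0,0],[1,-1,-13,30,0,0,0]]]'

```text
time_s: 20.0
tcp_pos: [0.4895, -0.16, 0.1316]
ee_rot: [[0.999, 0.038, 0.02], [0.043, -0.865, -0.5], [-0.002, 0.5, -0.866]]
wrist_force: [0.9, 0.3, -2.0]
gripper_width: 0.272
gripper_force: 30.0
```

Emit:
servo_tool --commands '[[[1,0,0,0,0,0,0],[1,0,-0.5,0.9,0,0,0],[1,0,-1,1.8,0,0,0],[1,0,-1.5,2.6,0,0,0],[1,0,-1.5,2.6,0,0,0]]]'

```text
time_s: 20.5
tcp_pos: [0.4899, -0.1604, 0.1297]
ee_rot: [[0.999, 0.037, 0.021], [0.042, -0.865, -0.5], [0.0, 0.5, -0.866]]
wrist_force: [0.0, -0.2, -0.9]
gripper_width: 0.271
gripper_force: 30.0
```

Run:
```python
from h import *
t=r.capture("top");q,bar,p=tip(); print(q["time_s"],q["tcp_pos"].round(4),q["wrist_force"].round(1),"tip",p.round(4),proj(t,p).round(1))
d=np.abs(t["pixels"][:,:,::-1].astype(int)-cv2.imread("pics/t3.png").astype(int)).max(2)
diff(t,"pics/top0.png",436,480,270,298,6,15)
```

```text
20.55 [ 0.4899 -0.1604  0.1298] [-0.1  0.2 -1. ] tip [ 0.4953 -0.2873  0.0177] [458. 284.]
436 270
270 .........+................++......+.........
271 +.+...............+.....+.....+.+.+......+..
272 +........+.....++....+.....+..............+.
273 .+........++.+..+..+....................++..
274 +++.............+..............+.....+....+.
275 ......+.....+...++.....+........+.+.........
276 .........+.........+...........+..+..+......
277 .+..+....+...........+......+..........+..+.
278 .....+.+.+..+.........+..+....+.+..+...+...+
279 +.++.+.+.+.................+.......+.......+
280 ..................++..+..+++..+.............
281 ..++...+...+.....+.++....+...+........+++.+.
282 ..+.......+......+...+...+.........+.+..+...
283 ++..+.....+++#+++.+.....+.+.+++...+....+..++
284 ...+..+++++++#++++###+++++............+.....
285 #####+#+#+....+++.+..+++..+.++...++.++......
286 ....+++.+.....+++.+++..............+.....+..
287 .+..+.....+....+.....++.....++...+.....+....
288 ...++...........+..........+.....+..........
289 .+.+.................+...........+.+........
290 +..+..++.....+.+......+.+.+.................
291 ..........++...........................+..+.
292 .........+.....................+............
293 .....+......+............+++..+....+........
294 .......+...++....+..+......+..+...........+.
295 ...+...........+....................+..+....
296 +++..........+......+..+.+...+..++.....+..+.
297 ...+.+............+.......+.+..+............
```

Emit:
servo_tool --commands '[[[1,0,-0.3,0.5,0,0,0],[1,0,-0.6,1,0,0,0],[1,0,-0.9,1.6,0,0,0],[1,0,-1.2,2.1,0,0,0],[1,0,-1.2,2.1,0,0,0]]]'

```text
time_s: 21.05
tcp_pos: [0.49, -0.1603, 0.1273]
ee_rot: [[0.999, 0.037, 0.021], [0.042, -0.865, -0.5], [0.0, 0.5, -0.866]]
wrist_force: [-0.8, 1.4, -0.3]
gripper_width: 0.27
gripper_force: 30.0
```

Emit:
servo_tool --commands '[[[1,0,-0.3,0.5,0,0,0],[1,0,-0.6,1,0,0,0],[1,0,-0.9,1.6,0,0,0],[1,0,-0.9,1.6,0,0,0],[1,0,-0.9,1.6,0,0,0]]]'

```text
time_s: 21.55
tcp_pos: [0.4906, -0.1601, 0.1261]
ee_rot: [[0.999, 0.037, 0.023], [0.043, -0.865, -0.5], [0.001, 0.5, -0.866]]
wrist_force: [-0.9, 4.7, 5.7]
gripper_width: 0.273
gripper_force: 30.0
```

Resting on the plate (5.7 N). Ease up 1 mm and draw it out along the machine's y.

Emit:
servo_tool --commands '[[[1,0,0.5,-0.9,0,0,0],[1,0,-3,-2.9,0,0,0],[1,0,-6.4,-4.9,0,0,0],[1,0,-11.6,-7.9,0,0,0],[1,0,-18.5,-11.9,0,0,0]]]'

```text
time_s: 22.05
tcp_pos: [0.4881, -0.1385, 0.1261]
ee_rot: [[0.999, 0.036, 0.019], [0.041, -0.865, -0.5], [-0.002, 0.501, -0.866]]
wrist_force: [-0.9, -1.4, 0.7]
gripper_width: 0.271
gripper_force: 30.1
```

Emit:
servo_tool --commands '[[[1,0,-7,-4,0,0,0],[1,0,-14,-8,0,0,0],[1,0,-22,-12.5,0,0,0],[1,0,-30,-17.3,0,0,0],[1,0,-38,-22,0,0,0]]]'

```text
time_s: 22.55
tcp_pos: [0.4871, -0.0936, 0.1265]
ee_rot: [[0.999, 0.037, 0.021], [0.042, -0.865, -0.499], [0.0, 0.5, -0.866]]
wrist_force: [0.4, -2.0, 0.0]
gripper_width: 0.273
gripper_force: 30.0
```

Run:
```python
from h import *
t=r.capture("top");q,bar,p=tip(); print(q["time_s"],q["tcp_pos"].round(4),q["wrist_force"].round(1),"tip",p.round(4),proj(t,p).round(1))
u,v=proj(t,p).astype(int);diff(t,"pics/top0.png",u-20,475,v-14,v+14,8,15)
```

```text
22.6 [ 0.488  -0.0925  0.1267] [-0.6  1.6  1.2] tip [ 0.4938 -0.2193  0.0145] [429.9 285.2]
409 271
271 ...........+...........+.............................+............
272 ..................+.............................+.....+...........
273 .................................+................+...............
274 .............................+.....+........+........+#........+..
275 .......................++.+......................+....++..........
276 .......................++#+#..+...................++.+......+.....
277 ........................+######+..........+..........+............
278 ..............+....+...+########.......+.....+.+....++.+..........
279 ........................#+#######+...............+.....+...#..+...
280 .................+......+...+####+......+......+.++.+......+......
281 ...+.............#..........+++##++...+.#......+.....+............
282 .................+.............###++.........+........#...........
283 ....+...........+#.............+#+++.........#........#...........
284 ...........+...+.++...........++++++.........+....................
285 ..
[... 287 characters left out ...]
...........#++........+..++++++.....#......#++#..............
290 .................++........++++++++......##...............+.......
291 ..................+......+.+++++++........#+..............+.......
292 .........................+++++++...........+++..........+........+
293 ..................+......+#++.+....+........+..+......+.+.........
294 .........................+++++..........+......#.#+.+.#...........
295 .................................................++............+..
296 ..................................................................
297 .............................................+....................
298 ....................+........+....................................
```

The washer is following: its far edge is at column ~444, centre ~433. Continue drawing.

Emit:
servo_tool --commands '[[[1,0,-8,-4.6,0,0,0],[1,0,-17,-9.8,0,0,0],[1,0,-26,-15,0,0,0],[1,0,-35,-20.2,0,0,0],[1,0,-44,-25.4,0,0,0]]]'

```text
time_s: 23.1
tcp_pos: [0.4849, -0.0429, 0.1265]
ee_rot: [[0.999, 0.037, 0.021], [0.042, -0.865, -0.5], [-0.0, 0.5, -0.866]]
wrist_force: [0.8, -0.6, -1.2]
gripper_width: 0.273
gripper_force: 30.0
```

Emit:
servo_tool --commands '[[[1,0,-9,-5.2,0,0,0],[1,0,-18,-10.4,0,0,0],[1,0,-27,-15.6,0,0,0],[1,0,-36,-20.8,0,0,0],[1,0,-43,-24.8,0,0,0]]]'

```text
time_s: 23.6
tcp_pos: [0.4829, 0.0068, 0.1265]
ee_rot: [[0.999, 0.037, 0.021], [0.043, -0.865, -0.499], [0.0, 0.5, -0.866]]
wrist_force: [-0.1, -1.2, -0.3]
gripper_width: 0.277
gripper_force: 30.0
```

Run:
```python
from h import *
t=r.capture("top");q,bar,p=tip(); print(q["time_s"],q["tcp_pos"].round(4),q["wrist_force"].round(1),"tip",p.round(4),proj(t,p).round(1))
u,v=proj(t,p).astype(int);diff(t,"pics/top0.png",u-20,475,v-14,v+14,8,15)
```

```text
23.65 [0.4837 0.0078 0.1267] [0.  2.1 1.5] tip [ 0.4894 -0.119   0.0145] [389.1 287.8]
369 273
273 ........................+.............................................................+...+...............
274 ....................................................................+........................+#...........
275 .....................+........................................................................++..........
276 ...........................................................................++............++...............
277 ................+.......................................+.............................................+...
278 .............+........+++++.+.....................+........+...+..+............+.+...+.......++....+..+...
279 .........+...........++######+.+...........+......................++....+................++....+...#..+...
280 ...................##+########.+........................................+...+...+......+.++.++..+..+......
281 ..................#############++....................................+..........#.....++.....+...+........
282 ..
[... 1402 characters left out ...]
........+......#.#++..#...........
295 .................#.+##++##+#+#++............................+.........+..................++.+.............
296 .....................+#++++++..+......+........................+..........................................
297 ........................................................................+.........+............+..+.......
298 ......................+.....+........................................+..+.................................
299 .....+.......................................................+......+........+..........+.................
300 .+..........+............+...............................................................+..............+.
```

The washer now lies at about (394,287.5), i.e. some 70 mm outside the mouth. Free the hook and lift it out.

Emit:
servo_tool --commands '[[[1,0,3,1.7,0,0,0],[1,0,4.5,2.6,0,0,0],[1,0,7.5,-2.6,0,0,0],[1,0,17,-19,0,0,0],[1,0,34.5,-49.4,0,0,0]]]'

```text
time_s: 24.15
tcp_pos: [0.4807, -0.0012, 0.1851]
ee_rot: [[0.999, 0.038, 0.014], [0.04, -0.864, -0.502], [-0.007, 0.502, -0.865]]
wrist_force: [0.9, -0.1, -0.8]
gripper_width: 0.273
gripper_force: 30.0
```

Emit:
servo_tool --commands '[[[1,0,20,-34.6,0,0,0],[1,0,40,-69.3,0,0,0],[1,0,60,-104,0,0,0],[1,0,65,-112.6,0,0,0],[1,0,65,-112.6,0,0,0]]]'

```text
time_s: 24.65
tcp_pos: [0.483, 0.0004, 0.3174]
ee_rot: [[0.999, 0.035, 0.022], [0.041, -0.867, -0.497], [0.002, 0.498, -0.867]]
wrist_force: [-0.9, 0.5, -1.4]
gripper_width: 0.271
gripper_force: 30.0
```

Emit:
servo_tool --commands '[[[1,0,0,0,0.1,0,0],[1,0,0,0,0.22,0,0],[1,0,0,0,0.34,0,0],[1,0,0,0,0.46,0,0],[1,0,0,0,0.5236,0,0]]]'

```text
time_s: 25.15
tcp_pos: [0.482, -0.0002, 0.315]
ee_rot: [[0.999, 0.04, -0.003], [0.04, -0.999, 0.004], [-0.003, -0.004, -1.0]]
wrist_force: [-0.2, 0.1, -1.3]
gripper_width: 0.274
gripper_force: 30.0
```

Run:
```python
from h import *
r.capture("side");t=r.capture("top");q,bar,p=tip(); print(q["time_s"],q["tcp_pos"].round(4),q["ee_rot"].round(3).tolist(),q["wrist_force"].round(1),"tip",p.round(4),proj(t,p).round(1))
diff(t,"pics/top0.png",370,415,272,302,8,15); print(cast(t,(394,287.5),.018))
```

```text
25.25 [ 0.4821 -0.0011  0.3149] [[0.999, 0.038, -0.003], [0.038, -0.999, 0.001], [-0.003, -0.001, -1.0]] [ 0.3  0.2 -1.2] tip [ 0.4836 -0.0549  0.1542] [366.  288.9]
370 272
272 #############################................
273 #############################................
274 #########.###################................
275 #########..##################................
276 #########..##################................
277 #########..##################................
278 #########..##################................
279 #########+.##################+...............
280 #########..##################................
281 #########..##################.+..............
282 #########..###################+.#............
283 #########..###################++#............
284 #########..####################+.+...........
285 #########..###################+++............
286 #########..###################+++............
287 ########...###################+++............
288 ########...###################+++............
289 ########...###################+++............
290 #######.....##################++.+...........
291 ######+.....##################+++#...........
292 ######.....###################++.+...........
293 ######.+++####################+.#............
294 ##############################.++............
295 ##############################+..............
296 ###############################..............
297 ###############################..............
298 ###############################..............
299 ###############################..............
300 ###############################..............
301 ###############################..............
[ 0.48965972 -0.13068501  0.018     ]
```

Emit:
servo_tool --commands '[[[1,-1,-20,-4,0,0,0],[1,-4,-60,-8,0,0,0],[1,-7,-100,-8,0,0,0],[1,-10,-140,-8,0,0,0],[1,-13,-180,-8,0,0,0]]]'

```text
time_s: 25.75
tcp_pos: [0.461, 0.181, 0.3224]
ee_rot: [[0.999, 0.042, -0.003], [0.042, -0.999, -0.004], [-0.004, 0.003, -1.0]]
wrist_force: [0.3, -0.3, -1.2]
gripper_width: 0.274
gripper_force: 30.0
```

Emit:
servo_tool --commands '[[[1,-3,-40,0,0,0,0.04],[1,-6,-80,0,0,0,0.08],[1,-9,-120,0,0,0,0.12],[1,-10,-155,0,0,0,0.134],[1,-10,-165,0,0,0,0.134]]]'

```text
time_s: 26.25
tcp_pos: [0.444, 0.3469, 0.3211]
ee_rot: [[0.996, -0.089, -0.004], [-0.089, -0.996, -0.005], [-0.003, 0.005, -1.0]]
wrist_force: [0.3, -0.7, -1.8]
gripper_width: 0.27
gripper_force: 30.0
```

Run:
```python
from h import *
r.capture("side")
for _ in range(2): t=r.capture("top")
s=r.capture("side");q,bar,p=tip(); print(q["time_s"],q["tcp_pos"].round(4),q["ee_rot"].round(3).tolist(),q["wrist_force"].round(1),"bar",bar.round(4))
print(q["ee_rot"].T@(np.array([.4458,.3430,.3245])-q["tcp_pos"])*1000)
cv2.imwrite("pics/s5.png",s["pixels"][:,:,::-1])
diff(t,"pics/top0.png",370,415,272,302,8,15)
```

```text
26.45 [0.4451 0.3434 0.3233] [[0.996, -0.092, -0.002], [-0.092, -0.996, -0.003], [-0.001, 0.003, -1.0]] [-0.3  0.1 -0.9] bar [0.4452 0.3436 0.3693]
[ 0.75809637  0.37387418 -1.17989197]
370 272
272 ...........................+.................
273 .............................................
274 .............................................
275 .............................................
276 .............................................
277 .........................+...................
278 .......................++.+++................
279 .................++++++###+..+...............
280 ..................##+++####++................
281 ................+###+++######++..............
282 ................##+##++.#++###++#............
283 ...............+++#+++..+..###++#............
284 ...............++++.++.....+++#+.............
285 ..............##+++..........+###............
286 ..............#+#+...........#+++............
287 ..............####...........++++............
288 .......+.....+#+##..........+++#+.+..........
289 .............###+#+#.........+++#............
290 .............++++#+#.......#++++++...........
291 ...............+++++......++++++++...........
292 ..............++++++.......+++++.............
293 ..............++++++++...+++.+++#............
294 ...............+++++++++++++++...............
295 ................+.+++++++++++................
296 ...................++#++++++++...............
297 .....................+....++.................
298 .....................+...+...................
299 .............................................
300 .............................................
301 .............................................
```

The washer ring is cleanly visible, flat at (393.5,287.5). Lowering the rod into the rack.

Emit:
servo_tool --commands '[[[1,0.5,0,30,0,0,0],[1,0.5,0,65,0,0,0],[1,0.5,0,95,0,0,0],[1,0.5,0,110,0,0,0],[1,0.5,0,116,0,0,0]]]'

```text
time_s: 26.95
tcp_pos: [0.4455, 0.3418, 0.2068]
ee_rot: [[0.996, -0.094, -0.002], [-0.094, -0.996, -0.003], [-0.002, 0.003, -1.0]]
wrist_force: [0.4, 0.7, -0.5]
gripper_width: 0.271
gripper_force: 30.0
```

Emit:
servo_tool --commands '[[[1,0,0,3,0,0,0],[1,0,0,6,0,0,0],[1,0,0,9,0,0,0],[1,0,0,11,0,0,0],[1,0,0,12,0,0,0]]]'

```text
time_s: 27.45
tcp_pos: [0.4461, 0.3444, 0.1968]
ee_rot: [[0.996, -0.092, 0.0], [-0.092, -0.996, 0.0], [0.0, -0.0, -1.0]]
wrist_force: [-0.2, 0.9, -2.3]
gripper_width: 0.27
gripper_force: 30.0
```

Emit:
servo_tool --commands '[[[1,0,1,0.7,0,0,0],[1,0,1,1.4,0,0,0],[1,0,1,2.1,0,0,0],[1,0,1,2.8,0,0,0],[1,0,1,2.8,0,0,0]]]'

```text
time_s: 27.95
tcp_pos: [0.446, 0.3434, 0.1942]
ee_rot: [[0.996, -0.091, 0.0], [-0.091, -0.996, 0.0], [0.0, -0.0, -1.0]]
wrist_force: [-0.9, -0.4, 1.5]
gripper_width: 0.271
gripper_force: 30.0
```

Contact, matching the original seat height. Open and retreat upward.

Emit:
servo_tool --commands '[[[0.5,0,0,0,0,0,0],[0.5,0,0,0,0,0,0],[0.3,0,0,0,0,0,0],[0,0,0,0,0,0,0],[0,0,0,0,0,0,0]]]'

```text
time_s: 28.45
tcp_pos: [0.446, 0.3433, 0.1937]
ee_rot: [[0.996, -0.092, 0.0], [-0.092, -0.996, -0.0], [0.0, 0.0, -1.0]]
wrist_force: [-0.8, -0.2, -0.2]
gripper_width: 0.643
gripper_force: 0.0
```

Emit:
servo_tool --commands '[[[0,0,0,0,0,0,0],[0,0,0,-15,0,0,0],[0,0,0,-45,0,0,0],[0,0,0,-90,0,0,0],[0,0,0,-130,0,0,0]]]'

```text
time_s: 28.95
tcp_pos: [0.446, 0.3431, 0.3256]
ee_rot: [[0.996, -0.092, 0.001], [-0.092, -0.996, -0.0], [0.001, 0.0, -1.0]]
wrist_force: [0.2, 1.1, 0.1]
gripper_width: 0.986
gripper_force: 0.0
```

Emit:
servo_tool --commands '[[[0,-30,-20,-10,0,0,0],[0,-70,-50,-10,0,0,0],[0,-110,-80,-10,0,0,0],[0,-140,-110,-10,0,0,0],[0,-160,-140,-10,0,0,0]]]'

```text
time_s: 29.45
tcp_pos: [0.2975, 0.4985, 0.3345]
ee_rot: [[0.996, -0.09, 0.0], [-0.09, -0.996, 0.001], [0.0, -0.001, -1.0]]
wrist_force: [0.7, -0.2, 0.0]
gripper_width: 1.001
gripper_force: 0.0
```

Run:
```python
from h import *
for _ in range(4): t=r.capture("top")
s=r.capture("side");q=r.sense(); print(q["time_s"],q["tcp_pos"],q["wrist_force"])
cv2.imwrite("pics/end.png",np.vstack([np.hstack([t["pixels"][150:390,150:550,::-1],s["pixels"][150:390,200:600,::-1]]),np.hstack([crop(t,205,205,80,60,5),crop(s,255,365,115,90,4)[:300,:400]])]))
```

```text
29.7 [0.29956918 0.49708616 0.33361667] [-0.08849719 -0.68002533  0.08925309]
```

View pics/end.png

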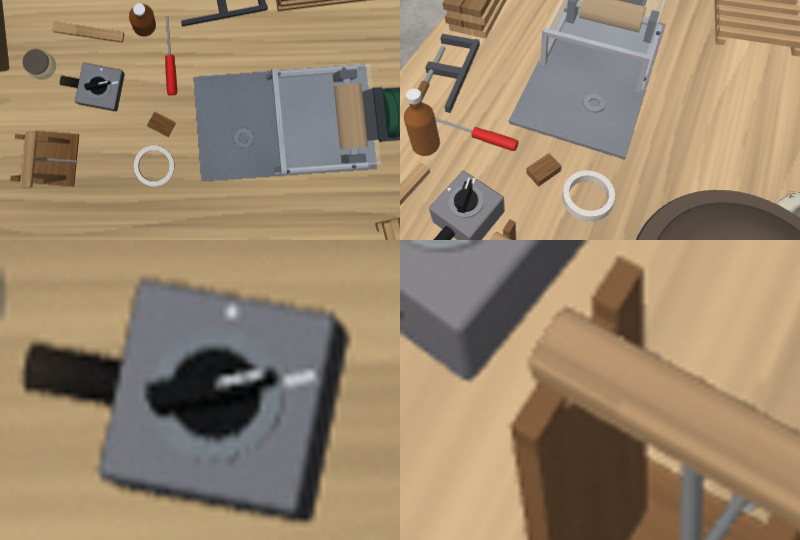

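The final view shows everything in place: the pointer lines up with the OFF bar (crop 240–315, 380), and the washer lies flat on the open plate at (243,138), clear of the lip at column ~278. The rod is back in its rack and the bystanders haven't moved. Handing in.

```bash
python3 -c "
from station import r
print(r.finish_job())"
```

```text
the job is handed in; nothing more can be done
None
```

The job is done and handed in: the isolator is at OFF, the washer lies flat on the open plate clear of the guard, the rod is back in its rack and the other things are where they were; along the way the gripper's real tip turned out to sit about 38 mm behind the reported position, found by touching down on the handle's top with about 18 N.

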